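# Put three tool holders back in their own sockets

### The job

Three tool holders in the bench rack have been returned to each other's sockets. Put every holder into the socket of the colour of its own collar (red in red, yellow in yellow, green in green), parking one in the free white socket on the way and leaving the white socket empty again. Lower each holder upright all the way into its socket before letting go, never lay or drop one, and leave the face mill and the drill chuck in the black sockets alone.

Things in the scene. Friction and masses are not known exactly. Their poses are not given: they have to be found in the camera images.
- holder_red: Steel tool holder, 0.4-0.7 kg, upright in a wrong rack socket. Origin on its axis at the flange underside (lies on the socket rim when seated), z up, any yaw. Below: cone 32 mm wide, 18 mm at -48, pull stud 15 mm to -68. Above: flange 46 mm wide to 14, red collar 51 mm wide at 14-20, neck 33 mm, slotted nut 35 mm wide at 40-60; 8 mm drill on top to 82. TCP 47 above the origin grips well.
- holder_yellow: Steel tool holder, 0.4-0.7 kg, upright in a wrong rack socket. Origin on its axis at the flange underside (lies on the socket rim when seated), z up, any yaw. Below: cone 32 mm wide, 18 mm at -48, pull stud 15 mm to -68. Above: flange 46 mm wide to 14, yellow collar 51 mm wide at 14-20, dark body 35 mm wide to 60; 16 mm end mill on top to 82. TCP 47 above the origin grips well.
- holder_green: Steel tool holder, 0.4-0.7 kg, upright in a wrong rack socket. Origin on its axis at the flange underside (lies on the socket rim when seated), z up, any yaw. Below: cone 32 mm wide, 18 mm at -48, pull stud 15 mm to -68. Above: flange 46 mm wide to 14, green collar 51 mm wide at 14-20, bright body 35 mm wide to 54, then cone; gold 12 mm cutter on top to 80. TCP 47 above the origin grips well.
- socket_red: Red plastic socket, 72 mm wide, fixed in the level blue rack: 2 rows of 3, 105 mm apart along its x, 110 mm along its y, order varies. Origin at the centre of its rim, 82 mm above the bench. Upright 38 mm bore, open below: a holder goes in taper first till its flange lies on the rim (origins then coincide, within 3 mm). Home of the red-collared holder; another stands in it at first.
- socket_yellow: Yellow plastic socket, 72 mm wide, fixed in the level blue rack: 2 rows of 3, 105 mm apart along its x, 110 mm along its y, order varies. Origin at the centre of its rim, 82 mm above the bench. Upright 38 mm bore, open below: a holder goes in taper first till its flange lies on the rim (origins then coincide, within 3 mm). Home of the yellow-collared holder; another stands in it at first.
- socket_green: Green plastic socket, 72 mm wide, fixed in the level blue rack: 2 rows of 3, 105 mm apart along its x, 110 mm along its y, order varies. Origin at the centre of its rim, 82 mm above the bench. Upright 38 mm bore, open below: a holder goes in taper first till its flange lies on the rim (origins then coincide, within 3 mm). Home of the green-collared holder; another stands in it at first.
- socket_white: White plastic socket, 72 mm wide, fixed in the level blue rack: 2 rows of 3, 105 mm apart along its x, 110 mm along its y, order varies. Origin at the centre of its rim, 82 mm above the bench. Upright 38 mm bore, open below: a holder goes in taper first till its flange lies on the rim (origins then coincide, within 3 mm). Free spare: empty at start and end.
- face_mill: Bystander: dark face mill of 50 mm diameter with small brass-coloured inserts, no coloured collar, seated in a black socket of the same rack; origin at its flange underside on the rim, top 59 mm above it. Leave it where it is.
- drill_chuck: Bystander: dark drill chuck of 43 mm diameter with a conical nose, no coloured collar, seated in the other black socket; origin at its flange underside on the rim, top 78 mm above it. Leave it where it is.
Things that resemble listed ones, but are neither listed nor needed, are in the scene too. Leave any orange look-alike of the holder_green alone.

How it is judged:
By the outcome, as a careful person would: the job done as asked, in the order asked, and still so for the second after the job is handed in, with the robot touching nothing.
It also fails if it takes over 90 s, if anything falls off the work surface, if the arm or the gripper's body presses on something with over 40 N, if the wrist force passes 120 N, or if a joint passes its speed limit or range.

### The arm

A 6-joint arm with a two-finger parallel gripper is mounted at the origin on the work surface. World frame = base frame: x ahead of the robot, y to its left, z up, the work surface at z = 0. Lengths are in mm, angles in rad, forces in N, time in s.
With the tool pointing down it reaches from about 325 to 775 mm from the base axis. Payload 5.5 kg.
Tool frame: the origin (TCP) lies between the finger pads, 19 mm behind the fingertips; this is the grasp point; z points along the fingers, y is the line along which they close (so a half turn about z gives the same grasp; the last joint's range is limited). The gripper opens to 88 mm and grips with 3 to 60 N. Pads are 20 mm wide; open, the fingers measure 115 mm over their backs; the gripper's body (75 mm by 178 mm) begins 61 mm behind the grasp point.
Start: joints at [1.06, 0.091, 1.231, -0, 1.82, -0.057], TCP at [263.037, 539.285, 241.331] pointing down, gripper open.
Joint ranges: [-2.87, 2.87], [-0.86, 2.18], [0.17, 2.46], [-1.51, 4.65], [0.06, 2.69], [-2.65, 2.65]. Speed limits (rad/s): [2.57, 2.57, 3.01, 3.14, 3.14, 3.14].

### API

Orientations are given as a unit quaternion [w, x, y, z].
In Python, from cell import ctrl, viewer, job_done gives the robot as it stands.
- The arm moves only by the tool step_arm, never from a script. Its argument "plan" is a list of rows, each an object of numbers: "tx", "ty", "tz": the shift along the world's x, y, z in cm; "ax", "ay", "az": the turn, a rotation vector about the world's x, y, z in rad; "hand": the finger opening in cm, from 0 to 8.78. A call has exactly 5 rows; each row is the pose to reach, as a shift and turn from the pose commanded when the call began; what a row does not reach only later rows make up. A row lasts 1/10 s, in which the tool goes at most 50 mm and 8.59 degrees, less where a joint would pass 70% of its speed; a pose out of reach is approached as far as the arm can. A call with a gripper value outside its range is refused whole. The fingers move at their own pace and stop on an object; the grip force is fixed at half the most. Time passes only in rows, so rows that repeat a pose let the fingers close, or fill a call up. It gives the time, the measured TCP pose, the force, the opening and the grip force at its end, in the units of the state.
- ctrl.read_state(): the state, without advancing time (a new reading comes with each control period).
- viewer.snapshot(name): name is "scene" or "top" or "wrist"; returns a dict with "pixels" (420x560x3 uint8, red, green, blue), "K" (3x3 intrinsics, pixels), "D" ([k1, k2, p1, p2, k3] as OpenCV has them; the pictures are not rectified), "R" (3x3) and "t" (3): a world point X has camera coordinates R X + t; the wrist camera has in their place "tool_from_camera" (4x4, takes a point from camera to tool coordinates, whose origin is the TCP and whose axes are the flange's). Camera axes: x right, y down, z forward; pixel columns grow to the right and rows downward; lengths in mm; the calibration is good to about 2 mm. A picture is of the moment at which its call begins: read the wrist's pose just before it. There is no depth.
- job_done(): hands the job in; it is judged then, once.
The state is a dict: "clock": time; "joint_pos": joint angles; "dq": joint speeds; "effort": joint torques, N m; "tool_pos": TCP position; "tool_rot": TCP orientation; "force": force on the tool from outside, world axes, zero at the start; "torque": the same for the moment, N m; "opening": finger opening in mm; "finger_force": force on a finger pad.
Only numpy, scipy, OpenCV 4.12 (cv2) and the standard library are available. Lean on these libraries where they do the work, as an engineer would, in place of code of your own. Each camera call takes 0.05 s, during which the arm holds its last target. There are 200 camera calls.

## Working session

There is one attempt and no reset: what is moved stays moved. The work goes in short steps, Python scripts to look and compute and a tool call to move; the robot and the scene stay as the last step left them, time stands still between calls to the robot, and variables do not carry over. Pictures are saved under pics/ and viewed, at most 14 in all, crops included, and the job is handed in when it is done.

Besides the shell and the picture viewer there is one more tool, called after ">>>" in YAML: its name, and indented under it one key for each argument. step_arm: Moves the arm, as the interface text tells. Its arguments: {"type":"object","properties":{"plan":{"type":"array","items":{"type":"object","properties":{"tx":{"type":"number"},"ty":{"type":"number"},"tz":{"type":"number"},"ax":{"type":"number"},"ay":{"type":"number"},"az":{"type":"number"},"hand":{"type":"number"}}}}},"required":["plan"]}

```bash
mkdir -p pics; ls; python3 - <<'E'
from cell import ctrl,viewer
import cv2,numpy as np,pickle
s=ctrl.read_state();print(s)
d={}
for n in("scene","top"):
    p=viewer.snapshot(n);d[n]=p
    cv2.imwrite(f"pics/{n}0.png",p["pixels"][:,:,::-1])
    print(n,p["K"],p["D"],p["R"],p["t"])
pickle.dump(d,open("snap0.pkl","wb"))
E
```

```text
pics
{'clock': 0.0, 'joint_pos': array([ 1.06028760e+00,  9.18009237e-02,  1.23188620e+00, -2.64118933e-05,
        1.81980339e+00, -5.67098811e-02]), 'dq': array([ 0.00020448,  0.00205762,  0.0005743 , -0.00022941, -0.00023918,
        0.00109856]), 'effort': array([-2.18827099e-04, -4.46458662e+01, -4.06442070e+01,  6.97555882e-02,
        2.93065142e-02, -1.41573250e-04]), 'tool_pos': array([262.91235306, 539.0301085 , 240.24136455]), 'tool_rot': array([-2.53242134e-04,  2.24960564e-01,  9.74367407e-01, -9.14605503e-04]), 'force': array([-0.23395219, -0.09076399, -0.0204393 ]), 'torque': array([ 5.51288543e-02, -9.32242284e-05, -2.06208691e-02]), 'finger_force': 0.0, 'opening': 87.60569344469786}
scene [[473.82304219   0.         278.33453897]
 [  0.         473.82304219 209.34104421]
 [  0.           0.           1.        ]] [-0.02769983  0.          0.          0.          0.        ] [[ 0.89604917  0.44392275 -0.00533651]
 [ 0.34261363 -0.69910317 -0.62759116]
 [-0.28233277  0.56052417 -0.7785248 ]] [-595.4623702   -60.9654195  1155.38982688]
top [[386.34890696   0.         276.31891571]
 [  0.         386.34890696 209.47735981]
 [  0.           0.           1.        ]] [0.00203392 0.         0.         0.         0.        ] [[-0.01286251 -0.99962905 -0.0240068 ]
 [-0.98250698  0.01709565 -0.18543941]
 [ 0.18578104  0.02120163 -0.98236241]] [ 98.92030515 599.55235716 667.40265046]
```

View pics/scene0.png

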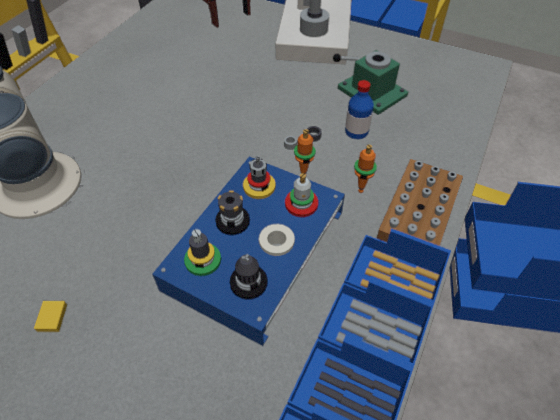

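View pics/top0.png

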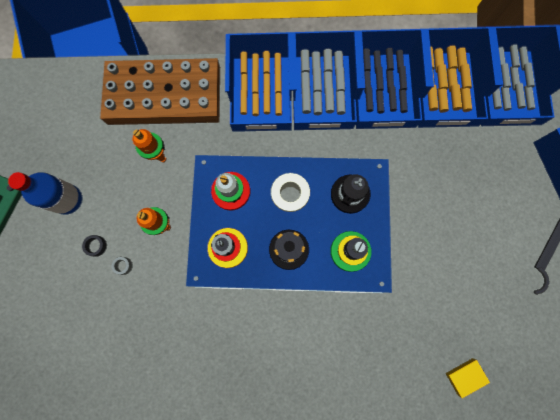

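The scene view shows the rack with green-in-red at about (302,195), red-in-yellow (259,178), yellow-in-green (201,250), white empty (277,239). The top view shows the same sockets at (230,190), (227,247), (351,251) and (290,191). The orange look-alikes stand off the rack at about (148,145) and (151,220). Next I'll measure the rings and collars.

```bash
cat > h.py <<'E'
import cv2,numpy as np
R_={'red':[((0,130,60),(9,255,255)),((171,130,60),(180,255,255))],'yellow':[((20,130,80),(34,255,255))],
 'green':[((45,90,50),(85,255,255))],'white':[((0,0,175),(180,50,255))],'black':[((0,0,0),(180,255,45))]}
def mask(px,c):
    h=cv2.cvtColor(px,cv2.COLOR_RGB2HSV)
    return sum(cv2.inRange(h,np.array(a),np.array(b)) for a,b in R_[c])
def ray(p,uv,R=None,t=None):
    R=p["R"] if R is None else R; t=p["t"] if t is None else t
    n=cv2.undistortPoints(np.array(uv,float).reshape(-1,1,2),p["K"],np.array(p["D"])).reshape(-1,2)
    d=np.c_[n,np.ones(len(n))]@R   # R^T d
    return -R.T@t, d/np.linalg.norm(d,axis=1)[:,None]
def onplane(p,uv,z,R=None,t=None):
    o,d=ray(p,uv,R,t); return o+d*((z-o[2])/d[:,2])[:,None]
def tri(rays):
    A=np.zeros((3,3));b=np.zeros(3)
    for o,d in rays:
        P=np.eye(3)-np.outer(d,d);A+=P;b+=P@o
    x=np.linalg.solve(A,b); return x,[np.linalg.norm((np.eye(3)-np.outer(d,d))@(x-o)) for o,d in rays]
def blob(px,c,uv,r=32):
    m=mask(px,c);k=np.zeros_like(m);cv2.circle(k,tuple(map(int,uv)),r,255,-1)
    return cv2.bitwise_and(m,k)
def circfit(P,r):
    from scipy.optimize import least_squares
    f=lambda c:np.hypot(*(P-c).T)-r
    s=least_squares(f,P.mean(0),loss='soft_l1',f_scale=1.); return s.x,np.sqrt(np.mean(s.fun**2)),len(P)
def outline(m):
    c=np.vstack([q for q in cv2.findContours(m,cv2.RETR_EXTERNAL,cv2.CHAIN_APPROX_NONE)[0] if len(q)>8])
    return c.reshape(-1,2).astype(float),cv2.convexHull(c).reshape(-1,2).astype(float)
E
python3 - <<'E'
import pickle;from h import *
d=pickle.load(open("snap0.pkl","rb"))
S={'red':((302,200),(230,190)),'yellow':((259,183),(227,247)),'green':((202,258),(351,251)),'white':((277,239),(290,191))}
def ell(p,c,uv,r):
    m=blob(p["pixels"],c,uv,r);_,h=outline(m);return cv2.fitEllipse(h.astype(np.float32))
for c,(a,b) in S.items():
    e=[ell(d["scene"],c,a,26),ell(d["top"],c,b,26)]
    rr=[]
    for n,q in zip(("scene","top"),e):
        o,v=ray(d[n],q[0]);rr.append((o,v[0]))
    x,res=tri(rr);print(c,'socket tri',x.round(1),np.round(res,1),[np.round(q[1],1) for q in e])
    for n,uv in zip(("scene","top"),(a,b)):
        _,h=outline(blob(d[n]["pixels"],c,uv,26));P=onplane(d[n],h,82)[:,:2]
        print('  ',n,'circle on z=82',*[np.round(v,1) for v in circfit(P,36)])
E
```

```text
red socket tri [633.6 173.5  79.7] [0.2 0.2] [array([27.7, 32.7]), array([37.4, 38.6])]
   scene circle on z=82 [634.4 171.3] 0.9 18
   top circle on z=82 [633.7 173.4] 0.7 26
yellow socket tri [528.9 178.1  78.9] [0.3 0.3] [array([25.6, 31.6]), array([39.3, 40. ])]
   scene circle on z=82 [530.2 175.4] 0.9 17
   top circle on z=82 [529.2 177.7] 0.6 24
green socket tri [519.5 -41.4  79.2] [0.1 0.1] [array([32.3, 36.5]), array([39.7, 40.9])]
   scene circle on z=82 [520.8 -42.8] 0.8 22
   top circle on z=82 [519.8 -40.8] 0.6 25
white socket tri [628.9  63.8  82.8] [0.1 0.1] [array([27.9, 34.3]), array([37.6, 38.4])]
   scene circle on z=82 [628.7  66.1] 1.7 22
   top circle on z=82 [629.5  64.1] 0.9 25
```

Both views agree within about 2 mm: the rims are near z=80–82 and the rack is level with about -2.4° yaw. I'll move over the red socket for a close look.

>>> step_arm:
  plan:
    - {"tz": 5,"tx": 1,"ty": -1}
    - {"tz": 7,"tx": 5,"ty": -4}
    - {"tz": 7,"tx": 9,"ty": -8}
    - {"tz": 7,"tx": 12,"ty": -11}
    - {"tz": 7,"tx": 15,"ty": -15}

```text
invalid input
```

>>> step_arm:
  plan:
    - {"tx": 3.3,"ty": -3.3}
    - {"tx": 6.6,"ty": -6.6}
    - {"tx": 10,"ty": -10}
    - {"tx": 13.5,"ty": -13}
    - {"tx": 17,"ty": -16}

```text
invalid input
```

>>> step_arm:
  plan:
    - {"tx": 3,"ty": -3}
    - {"tx": 4,"ty": -5}
    - {"tx": 4,"ty": -5}
    - {"tx": 4,"ty": -5}
    - {"tx": 4,"ty": -5}

```text
invalid input
```

>>> step_arm:
  plan:
    - {"tx": 1,"ty": -1,"tz": 5,"ax": 0,"ay": 0,"az": 0,"hand": 8.7}
    - {"tx": 5,"ty": -4,"tz": 7,"ax": 0,"ay": 0,"az": 0,"hand": 8.7}
    - {"tx": 9,"ty": -8,"tz": 7,"ax": 0,"ay": 0,"az": 0,"hand": 8.7}
    - {"tx": 12,"ty": -11,"tz": 7,"ax": 0,"ay": 0,"az": 0,"hand": 8.7}
    - {"tx": 15,"ty": -15,"tz": 7,"ax": 0,"ay": 0,"az": 0,"hand": 8.7}

```text
clock: 0.6
tool_pos: [412.1, 390.8, 310.7]
tool_rot: [-0.0, 0.225, 0.974, -0.0]
force: [0.6, 0.4, -0.4]
opening: 87.1
finger_force: 0.0
```

>>> step_arm:
  plan:
    - {"tx": 3,"ty": -3,"tz": 0,"ax": 0,"ay": 0,"az": 0,"hand": 8.7}
    - {"tx": 6.5,"ty": -6.5,"tz": 0,"ax": 0,"ay": 0,"az": 0,"hand": 8.7}
    - {"tx": 10,"ty": -10,"tz": 0,"ax": 0,"ay": 0,"az": 0,"hand": 8.7}
    - {"tx": 13.5,"ty": -13,"tz": 0,"ax": 0,"ay": 0,"az": 0,"hand": 8.7}
    - {"tx": 17,"ty": -16,"tz": 0,"ax": 0,"ay": 0,"az": 0,"hand": 8.7}

```text
clock: 1.1
tool_pos: [582.0, 230.5, 310.9]
tool_rot: [-0.0, 0.225, 0.974, -0.0]
force: [-0.1, -0.2, -0.1]
opening: 86.7
finger_force: 0.0
```

```bash
cat > w.py <<'E'
from cell import ctrl,viewer
from h import *
from scipy.spatial.transform import Rotation as Ro
def wrist(name):
    s=ctrl.read_state();p=viewer.snapshot("wrist");cv2.imwrite(f"pics/{name}.png",p["pixels"][:,:,::-1])
    q=s["tool_rot"];T=np.eye(4);T[:3,:3]=Ro.from_quat([*q[1:],q[0]]).as_matrix();T[:3,3]=s["tool_pos"]
    C=np.linalg.inv(T@p["tool_from_camera"]);p["R"],p["t"]=C[:3,:3],C[:3,3]
    return s,p
def proj(p,X): return cv2.projectPoints(np.array(X,float).reshape(-1,1,3),cv2.Rodrigues(p["R"])[0],p["t"],p["K"],np.array(p["D"]))[0].reshape(-1,2)
E
python3 - <<'E'
from w import *;import pickle
s,p=wrist("w1");pickle.dump(p,open("w1.pkl","wb"))
print(s["tool_pos"],-p["R"].T@p["t"],p["R"][2]);
for n,X in dict(r=(633.6,173.4,81),y=(529,178,81),w=(629,64,81),g=(520,-41,81)).items():print(n,proj(p,X))
E
```

```text
[581.98228383 230.47596649 310.93091724] [506.20231764 266.68657653 454.07084748] [ 0.27442758 -0.13427406 -0.95218695]
r [[250.7965271  232.80179784]]
y [[212.22004868 154.70188322]]
w [[172.59526265 264.88127943]]
g [[ 53.06833758 226.8837479 ]]
```

View pics/w1.png

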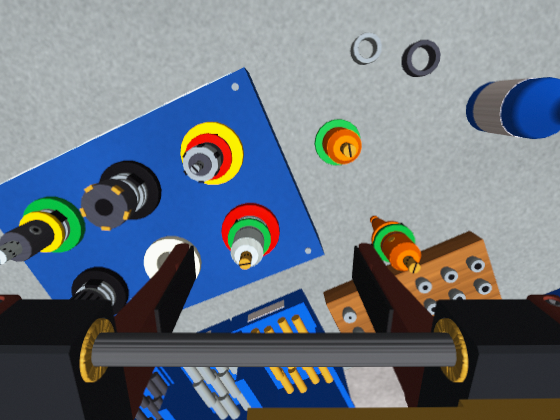

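The wrist view agrees with the projections: red socket at (251,233), yellow at (212,155), white at (173,262), green at (50,225). Next I'll refine the sockets and collars across the views.

```bash
python3 - <<'E'
import pickle;from w import *
d=pickle.load(open("snap0.pkl","rb"));d["w1"]=pickle.load(open("w1.pkl","rb"))
S=dict(red=(633.6,173.4),yellow=(529,178),white=(629,64),green=(520,-41))
H=dict(red='yellow',yellow='green',green='red')
def ctr(p,c,X,rad):
    r=rad*p["K"][0,0]/(p["R"]@X+p["t"])[2]*1.25
    _,h=outline(blob(p["pixels"],c,proj(p,X)[0],int(r)));return h
def meas(c,xy,z,rad):
    rr=[]
    for n,p in d.items():
        if n=="w1" and c=="white":continue
        X=np.array([*xy,z]);h=ctr(p,c,X,rad);e=cv2.fitEllipse(h.astype(np.float32))
        o,v=ray(p,e[0]);rr.append((o,v[0]))
        P=onplane(p,h,z)[:,:2];print('   ',n,*[np.round(v,1) for v in circfit(P,rad)])
    x,res=tri(rr);print('   tri',x.round(1),np.round(res,1))
for c in S:print('socket',c);meas(c,S[c],81,36)
for c,k in H.items():print('collar',c);meas(c,S[k],100,25.5)
E
```

```text
socket red
    scene [634.1 172.1] 0.9 18
    top [633.9 173.5] 0.6 26
    w1 [631.4 173.6] 0.4 27
   tri [632.9 173.7  78.8] [0.5 1.  1.5]
socket yellow
    scene [529.7 176.2] 0.9 17
    top [529.3 177.9] 0.6 24
    w1 [527.7 177.9] 0.4 30
   tri [528.2 178.1  78.6] [0.4 1.  1.3]
socket white
    scene [628.4  66.7] 1.6 22
    top [629.7  64. ] 0.8 25
   tri [628.9  63.8  82.8] [0.1 0.1]
socket green
    scene [520.4 -42.4] 0.8 22
    top [519.9 -40.9] 0.5 25
    w1 [517.5 -37.3] 1.0 26
   tri [518.6 -41.2  78.1] [0.4 1.2 1.5]
collar red
    scene [528.2 178.9] 0.9 15
    top [530.4 178.9] 1.1 19
    w1 [527.8 177.4] 0.7 24
   tri [528.2 178.2 101. ] [0.2 1.  1.2]
collar yellow
    scene [518.8 -40.4] 0.6 16
    top [520.  -41.1] 0.7 18
    w1 [517.8 -40.6] 0.6 20
   tri [518.7 -40.9 100.2] [0.2 0.9 1.1]
collar green
    scene [632.9 175. ] 0.6 14
    top [634.7 174.1] 1.0 17
    w1 [632.2 172.9] 0.4 19
   tri [632.9 173.6 101. ] [0.4 0.9 1.3]
```

>>> step_arm:
  plan:
    - {"tx": 2.5,"ty": -2.8,"tz": 0,"ax": 0,"ay": 0,"az": 0,"hand": 8.7}
    - {"tx": 4.95,"ty": -5.6,"tz": 0,"ax": 0,"ay": 0,"az": 0,"hand": 8.7}
    - {"tx": 4.95,"ty": -5.6,"tz": -2,"ax": 0,"ay": 0,"az": 0,"hand": 8.7}
    - {"tx": 4.95,"ty": -5.6,"tz": -6,"ax": 0,"ay": 0,"az": 0,"hand": 8.7}
    - {"tx": 4.95,"ty": -5.6,"tz": -10,"ax": 0,"ay": 0,"az": 0,"hand": 8.7}

```text
clock: 1.65
tool_pos: [630.7, 175.9, 210.3]
tool_rot: [0.001, 0.225, 0.974, 0.0]
force: [-0.2, 0.6, -0.3]
opening: 87.1
finger_force: 0.0
```

>>> step_arm:
  plan:
    - {"tx": 0,"ty": 0,"tz": -4,"ax": 0,"ay": 0,"az": 0,"hand": 8.7}
    - {"tx": 0,"ty": 0,"tz": -7,"ax": 0,"ay": 0,"az": 0,"hand": 8.7}
    - {"tx": 0,"ty": 0,"tz": -8.2,"ax": 0,"ay": 0,"az": 0,"hand": 8.7}
    - {"tx": 0,"ty": 0,"tz": -8.2,"ax": 0,"ay": 0,"az": 0,"hand": 8.7}
    - {"tx": 0,"ty": 0,"tz": -8.2,"ax": 0,"ay": 0,"az": 0,"hand": 4.5}

```text
clock: 2.15
tool_pos: [630.9, 176.4, 131.1]
tool_rot: [0.001, 0.225, 0.974, 0.0]
force: [0.2, 0.1, 0.3]
opening: 82.0
finger_force: 0.0
```

>>> step_arm:
  plan:
    - {"tx": 0.17,"ty": -0.28,"tz": -0.2,"ax": 0,"ay": 0,"az": 0,"hand": 6}
    - {"tx": 0.17,"ty": -0.28,"tz": -0.2,"ax": 0,"ay": 0,"az": 0,"hand": 5}
    - {"tx": 0.17,"ty": -0.28,"tz": -0.2,"ax": 0,"ay": 0,"az": 0,"hand": 5}
    - {"tx": 0.17,"ty": -0.28,"tz": -0.2,"ax": 0,"ay": 0,"az": 0,"hand": 4.2}
    - {"tx": 0.17,"ty": -0.28,"tz": -0.2,"ax": 0,"ay": 0,"az": 0,"hand": 4.2}

```text
clock: 2.65
tool_pos: [632.2, 173.4, 127.6]
tool_rot: [0.0, 0.225, 0.974, 0.0]
force: [1.1, 0.2, 0.3]
opening: 43.9
finger_force: 0.0
```

>>> step_arm:
  plan:
    - {"tx": 0,"ty": 0,"tz": 0.1,"ax": 0,"ay": 0,"az": 0,"hand": 3.6}
    - {"tx": 0,"ty": 0,"tz": 0.1,"ax": 0,"ay": 0,"az": 0,"hand": 3.0}
    - {"tx": 0,"ty": 0,"tz": 0.1,"ax": 0,"ay": 0,"az": 0,"hand": 2.5}
    - {"tx": 0,"ty": 0,"tz": 0.1,"ax": 0,"ay": 0,"az": 0,"hand": 2.5}
    - {"tx": 0,"ty": 0,"tz": 0.1,"ax": 0,"ay": 0,"az": 0,"hand": 2.5}

```text
clock: 3.15
tool_pos: [632.2, 173.6, 128.5]
tool_rot: [0.0, 0.225, 0.974, 0.0]
force: [1.0, 1.4, 1.0]
opening: 34.6
finger_force: 30.0
```

>>> step_arm:
  plan:
    - {"tx": 0,"ty": 0,"tz": 2,"ax": 0,"ay": 0,"az": 0,"hand": 2.5}
    - {"tx": 0,"ty": 0,"tz": 5,"ax": 0,"ay": 0,"az": 0,"hand": 2.5}
    - {"tx": 0,"ty": 0,"tz": 9,"ax": 0,"ay": 0,"az": 0,"hand": 2.5}
    - {"tx": 0,"ty": 0,"tz": 13,"ax": 0,"ay": 0,"az": 0,"hand": 2.5}
    - {"tx": 0,"ty": 0,"tz": 16,"ax": 0,"ay": 0,"az": 0,"hand": 2.5}

```text
clock: 3.65
tool_pos: [631.8, 173.0, 289.2]
tool_rot: [-0.0, 0.225, 0.974, -0.0]
force: [-0.5, -0.5, -4.8]
opening: 34.5
finger_force: 30.0
```

>>> step_arm:
  plan:
    - {"tx": -0.1,"ty": -3,"tz": 0,"ax": 0,"ay": 0,"az": 0,"hand": 2.5}
    - {"tx": -0.3,"ty": -7,"tz": 0,"ax": 0,"ay": 0,"az": 0,"hand": 2.5}
    - {"tx": -0.45,"ty": -10,"tz": 0,"ax": 0,"ay": 0,"az": 0,"hand": 2.5}
    - {"tx": -0.45,"ty": -11,"tz": 0,"ax": 0,"ay": 0,"az": 0,"hand": 2.5}
    - {"tx": -0.45,"ty": -11,"tz": 0,"ax": 0,"ay": 0,"az": 0,"hand": 2.5}

```text
clock: 4.15
tool_pos: [627.3, 61.7, 286.6]
tool_rot: [-0.001, 0.226, 0.974, -0.001]
force: [0.2, 0.4, -6.4]
opening: 34.6
finger_force: 30.0
```

>>> step_arm:
  plan:
    - {"tx": 0.07,"ty": 0.15,"tz": -2,"ax": 0,"ay": 0,"az": 0,"hand": 2.5}
    - {"tx": 0.07,"ty": 0.15,"tz": -5,"ax": 0,"ay": 0,"az": 0,"hand": 2.5}
    - {"tx": 0.07,"ty": 0.15,"tz": -7.5,"ax": 0,"ay": 0,"az": 0,"hand": 2.5}
    - {"tx": 0.07,"ty": 0.15,"tz": -8,"ax": 0,"ay": 0,"az": 0,"hand": 2.5}
    - {"tx": 0.07,"ty": 0.15,"tz": -8,"ax": 0,"ay": 0,"az": 0,"hand": 2.5}

```text
clock: 4.65
tool_pos: [627.6, 65.9, 206.5]
tool_rot: [-0.002, 0.224, 0.975, -0.0]
force: [0.0, 0.3, -6.1]
opening: 34.2
finger_force: 30.0
```

```bash
python3 - <<'E'
from w import *
s,p=wrist("w2");print(s["tool_pos"]);t=viewer.snapshot("scene")
a=p["pixels"];c=t["pixels"][140:310,150:350];b=cv2.resize(c,None,fx=2,fy=2)
o=np.zeros((420,800,3),np.uint8);o[:]=0;o[:336,:400]=cv2.resize(a,(400,300))[:,:,:].repeat(1,0)[:300].tolist() and np.pad(cv2.resize(a,(400,300)),((0,36),(0,0),(0,0)));o[:340,400:]=b
cv2.imwrite("pics/m2.png",o[:,:,::-1])
E
```

```text
[627.55918403  65.89278858 206.5435983 ]
```

View pics/m2.png

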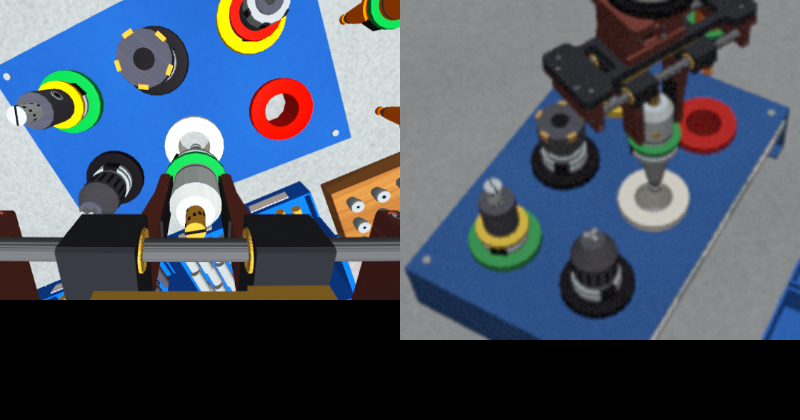

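The crop shows the green holder upright over the white socket (650,195 in the right half), with its stud entering the bore. I'll lower it in stages.

>>> step_arm:
  plan:
    - {"tx": 0.04,"ty": -0.2,"tz": -0.5,"ax": 0,"ay": 0,"az": 0,"hand": 2.5}
    - {"tx": 0.04,"ty": -0.2,"tz": -1.5,"ax": 0,"ay": 0,"az": 0,"hand": 2.5}
    - {"tx": 0.04,"ty": -0.2,"tz": -3,"ax": 0,"ay": 0,"az": 0,"hand": 2.5}
    - {"tx": 0.04,"ty": -0.2,"tz": -3,"ax": 0,"ay": 0,"az": 0,"hand": 2.5}
    - {"tx": 0.04,"ty": -0.2,"tz": -3,"ax": 0,"ay": 0,"az": 0,"hand": 2.5}

```text
clock: 5.25
tool_pos: [628.1, 62.8, 176.9]
tool_rot: [-0.001, 0.225, 0.974, -0.0]
force: [0.1, -0.2, -6.5]
opening: 34.7
finger_force: 30.0
```

>>> step_arm:
  plan:
    - {"tx": 0,"ty": 0.05,"tz": -1,"ax": 0,"ay": 0,"az": 0,"hand": 2.5}
    - {"tx": 0,"ty": 0.05,"tz": -2,"ax": 0,"ay": 0,"az": 0,"hand": 2.5}
    - {"tx": 0,"ty": 0.05,"tz": -3,"ax": 0,"ay": 0,"az": 0,"hand": 2.5}
    - {"tx": 0,"ty": 0.05,"tz": -3.6,"ax": 0,"ay": 0,"az": 0,"hand": 2.5}
    - {"tx": 0,"ty": 0.05,"tz": -3.8,"ax": 0,"ay": 0,"az": 0,"hand": 2.5}

```text
clock: 5.75
tool_pos: [628.1, 63.3, 138.6]
tool_rot: [-0.001, 0.225, 0.974, -0.0]
force: [0.4, -0.7, -5.7]
opening: 34.9
finger_force: 30.0
```

>>> step_arm:
  plan:
    - {"tx": 0,"ty": 0,"tz": -0.3,"ax": 0,"ay": 0,"az": 0,"hand": 2.5}
    - {"tx": 0,"ty": 0,"tz": -0.6,"ax": 0,"ay": 0,"az": 0,"hand": 2.5}
    - {"tx": 0,"ty": 0,"tz": -0.8,"ax": 0,"ay": 0,"az": 0,"hand": 2.5}
    - {"tx": 0,"ty": 0,"tz": -0.95,"ax": 0,"ay": 0,"az": 0,"hand": 2.5}
    - {"tx": 0,"ty": 0,"tz": -0.95,"ax": 0,"ay": 0,"az": 0,"hand": 2.5}

```text
clock: 6.25
tool_pos: [628.6, 63.3, 130.7]
tool_rot: [-0.0, 0.225, 0.974, -0.0]
force: [-0.1, 0.4, -6.3]
opening: 34.6
finger_force: 30.0
```

>>> step_arm:
  plan:
    - {"tx": 0,"ty": 0,"tz": -0.1,"ax": 0,"ay": 0,"az": 0,"hand": 2.5}
    - {"tx": 0,"ty": 0,"tz": -0.15,"ax": 0,"ay": 0,"az": 0,"hand": 2.5}
    - {"tx": 0,"ty": 0,"tz": -0.2,"ax": 0,"ay": 0,"az": 0,"hand": 2.5}
    - {"tx": 0,"ty": 0,"tz": -0.25,"ax": 0,"ay": 0,"az": 0,"hand": 2.5}
    - {"tx": 0,"ty": 0,"tz": -0.25,"ax": 0,"ay": 0,"az": 0,"hand": 2.5}

```text
clock: 6.75
tool_pos: [628.7, 63.3, 128.6]
tool_rot: [0.0, 0.225, 0.974, 0.0]
force: [0.4, -0.3, -6.1]
opening: 34.3
finger_force: 30.0
```

>>> step_arm:
  plan:
    - {"tx": 0,"ty": 0,"tz": -0.05,"ax": 0,"ay": 0,"az": 0,"hand": 2.5}
    - {"tx": 0,"ty": 0,"tz": -0.1,"ax": 0,"ay": 0,"az": 0,"hand": 2.5}
    - {"tx": 0,"ty": 0,"tz": -0.15,"ax": 0,"ay": 0,"az": 0,"hand": 2.5}
    - {"tx": 0,"ty": 0,"tz": -0.15,"ax": 0,"ay": 0,"az": 0,"hand": 2.5}
    - {"tx": 0,"ty": 0,"tz": -0.15,"ax": 0,"ay": 0,"az": 0,"hand": 2.5}

```text
clock: 7.25
tool_pos: [628.8, 63.3, 128.5]
tool_rot: [0.001, 0.225, 0.974, 0.0]
force: [-4.9, 0.6, 5.8]
opening: 34.7
finger_force: 30.0
```

The contact height of 128.5 matches the grasp height, so the holder is seated. I'll release it.

>>> step_arm:
  plan:
    - {"tx": 0,"ty": 0,"tz": 0,"ax": 0,"ay": 0,"az": 0,"hand": 4.5}
    - {"tx": 0,"ty": 0,"tz": 0,"ax": 0,"ay": 0,"az": 0,"hand": 6}
    - {"tx": 0,"ty": 0,"tz": 0,"ax": 0,"ay": 0,"az": 0,"hand": 7.5}
    - {"tx": 0,"ty": 0,"tz": 0,"ax": 0,"ay": 0,"az": 0,"hand": 7.5}
    - {"tx": 0,"ty": 0,"tz": 1,"ax": 0,"ay": 0,"az": 0,"hand": 7.5}

```text
clock: 7.75
tool_pos: [627.9, 63.3, 135.1]
tool_rot: [-0.002, 0.225, 0.974, -0.0]
force: [-0.6, 0.1, -0.9]
opening: 71.0
finger_force: 0.0
```

>>> step_arm:
  plan:
    - {"tx": 0,"ty": 0,"tz": 4,"ax": 0,"ay": 0,"az": 0,"hand": 7.5}
    - {"tx": 0,"ty": 0,"tz": 8,"ax": 0,"ay": 0,"az": 0,"hand": 7.5}
    - {"tx": 0,"ty": 0,"tz": 10.5,"ax": 0,"ay": 0,"az": 0,"hand": 7.5}
    - {"tx": -1.5,"ty": 2,"tz": 12,"ax": 0,"ay": 0,"az": 0,"hand": 8.5}
    - {"tx": -4,"ty": 5,"tz": 12,"ax": 0,"ay": 0,"az": 0,"hand": 8.5}

```text
clock: 8.25
tool_pos: [589.8, 112.6, 260.7]
tool_rot: [0.003, 0.226, 0.974, 0.001]
force: [-0.3, -0.8, 0.3]
opening: 84.3
finger_force: 0.0
```

>>> step_arm:
  plan:
    - {"tx": -3,"ty": 3.2,"tz": 0,"ax": 0,"ay": 0,"az": 0,"hand": 8.7}
    - {"tx": -5.3,"ty": 5.8,"tz": 0,"ax": 0,"ay": 0,"az": 0,"hand": 8.7}
    - {"tx": -6.1,"ty": 6.5,"tz": 0,"ax": 0,"ay": 0,"az": 0,"hand": 8.7}
    - {"tx": -6.1,"ty": 6.5,"tz": 0,"ax": 0,"ay": 0,"az": 0,"hand": 8.7}
    - {"tx": -6.1,"ty": 6.5,"tz": -2,"ax": 0,"ay": 0,"az": 0,"hand": 8.7}

```text
clock: 8.75
tool_pos: [529.2, 178.0, 240.2]
tool_rot: [0.003, 0.225, 0.974, 0.001]
force: [0.4, -0.6, 0.4]
opening: 86.9
finger_force: 0.0
```

```bash
python3 - <<'E'
from w import *
s,p=wrist("w3");print(s["tool_pos"]);t=viewer.snapshot("top");c=cv2.resize(t["pixels"][140:310,170:410],None,fx=1.6,fy=1.6)
o=np.zeros((420,800,3),np.uint8);o[:300,:400]=cv2.resize(p["pixels"],(400,300));o[:c.shape[0],410:410+c.shape[1]]=c
cv2.imwrite("pics/m3.png",o[:300,:,::-1])
for c,X,r in(('red',(528,178,102),25.5),('green',(628.5,63.5,102),25.5),('yellow',(528,178,82),36),('red',(632.5,173.5,82),36)):
  for n,q in(('w',p),('top',t)):
    rr=r*q["K"][0,0]/(q["R"]@X+q["t"])[2]*1.25
    try:print(n,c,X,*[np.round(v,1) for v in circfit(onplane(q,outline(blob(q["pixels"],c,proj(q,X)[0],int(rr)))[1],X[2])[:,:2],r)])
    except Exception as e:print(n,c,'no')
E
```

```text
[529.23183872 177.99864236 240.24058233]
w red (528, 178, 102) [527.5 177.4] 0.7 24
top red no
w green (628.5, 63.5, 102) [626.4  64.4] 0.5 20
top green (628.5, 63.5, 102) [630.6  63.4] 1.0 17
w yellow (528, 178, 82) [527.2 177.6] 0.7 31
top yellow (528, 178, 82) [517.1 165.5] 1.3 6
w red (632.5, 173.5, 82) [630.1 173.1] 0.8 32
top red (632.5, 173.5, 82) [632.9 174. ] 5.1 17
```

View pics/m3.png

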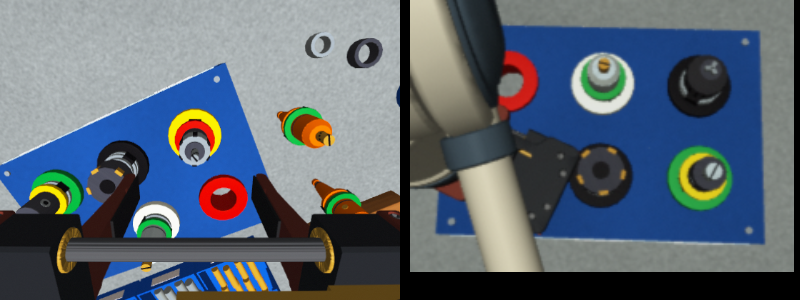

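The picture shows the green holder seated in white at (603,82), the red socket empty at (515,80), and the gripper over the red holder. I'll descend.

>>> step_arm:
  plan:
    - {"tx": -0.1,"ty": 0,"tz": -3,"ax": 0,"ay": 0,"az": 0,"hand": 8.7}
    - {"tx": -0.1,"ty": 0,"tz": -7,"ax": 0,"ay": 0,"az": 0,"hand": 8.7}
    - {"tx": -0.1,"ty": 0,"tz": -10,"ax": 0,"ay": 0,"az": 0,"hand": 8.7}
    - {"tx": -0.1,"ty": 0,"tz": -11,"ax": 0,"ay": 0,"az": 0,"hand": 8.7}
    - {"tx": -0.1,"ty": 0,"tz": -11,"ax": 0,"ay": 0,"az": 0,"hand": 7}

```text
clock: 9.35
tool_pos: [526.5, 177.4, 125.6]
tool_rot: [-0.001, 0.226, 0.974, -0.001]
force: [-0.4, 0.3, -0.1]
opening: 81.7
finger_force: 0.0
```

>>> step_arm:
  plan:
    - {"tx": 0.12,"ty": 0.03,"tz": 0.3,"ax": 0,"ay": 0,"az": 0,"hand": 6}
    - {"tx": 0.12,"ty": 0.03,"tz": 0.3,"ax": 0,"ay": 0,"az": 0,"hand": 5}
    - {"tx": 0.12,"ty": 0.03,"tz": 0.3,"ax": 0,"ay": 0,"az": 0,"hand": 4}
    - {"tx": 0.12,"ty": 0.03,"tz": 0.3,"ax": 0,"ay": 0,"az": 0,"hand": 4}
    - {"tx": 0.12,"ty": 0.03,"tz": 0.3,"ax": 0,"ay": 0,"az": 0,"hand": 4}

```text
clock: 9.85
tool_pos: [528.0, 178.7, 130.4]
tool_rot: [0.0, 0.225, 0.974, 0.0]
force: [0.1, -0.1, 0.1]
opening: 43.0
finger_force: 0.0
```

>>> step_arm:
  plan:
    - {"tx": 0,"ty": 0,"tz": 0,"ax": 0,"ay": 0,"az": 0,"hand": 3.6}
    - {"tx": 0,"ty": 0,"tz": 0,"ax": 0,"ay": 0,"az": 0,"hand": 3}
    - {"tx": 0,"ty": 0,"tz": 0,"ax": 0,"ay": 0,"az": 0,"hand": 2.5}
    - {"tx": 0,"ty": 0,"tz": 0,"ax": 0,"ay": 0,"az": 0,"hand": 2.5}
    - {"tx": 0,"ty": 0,"tz": 0,"ax": 0,"ay": 0,"az": 0,"hand": 2.5}

```text
clock: 10.35
tool_pos: [527.8, 178.4, 129.9]
tool_rot: [-0.0, 0.225, 0.974, -0.0]
force: [-1.6, -2.0, 1.9]
opening: 34.5
finger_force: 30.0
```

>>> step_arm:
  plan:
    - {"tx": 0,"ty": 0,"tz": 2,"ax": 0,"ay": 0,"az": 0,"hand": 2.5}
    - {"tx": 0,"ty": 0,"tz": 5,"ax": 0,"ay": 0,"az": 0,"hand": 2.5}
    - {"tx": 0,"ty": 0,"tz": 9,"ax": 0,"ay": 0,"az": 0,"hand": 2.5}
    - {"tx": 0,"ty": 0,"tz": 10.5,"ax": 0,"ay": 0,"az": 0,"hand": 2.5}
    - {"tx": 1.5,"ty": -0.1,"tz": 11,"ax": 0,"ay": 0,"az": 0,"hand": 2.5}

```text
clock: 10.85
tool_pos: [542.9, 178.4, 242.1]
tool_rot: [0.001, 0.224, 0.974, 0.001]
force: [0.6, -0.2, -4.1]
opening: 34.5
finger_force: 30.0
```

>>> step_arm:
  plan:
    - {"tx": 4,"ty": -0.2,"tz": 0,"ax": 0,"ay": 0,"az": 0,"hand": 2.5}
    - {"tx": 7.5,"ty": -0.3,"tz": 0,"ax": 0,"ay": 0,"az": 0,"hand": 2.5}
    - {"tx": 9,"ty": -0.4,"tz": 0,"ax": 0,"ay": 0,"az": 0,"hand": 2.5}
    - {"tx": 9,"ty": -0.4,"tz": -1,"ax": 0,"ay": 0,"az": 0,"hand": 2.5}
    - {"tx": 9,"ty": -0.4,"tz": -2,"ax": 0,"ay": 0,"az": 0,"hand": 2.5}

```text
clock: 11.35
tool_pos: [632.4, 173.7, 217.1]
tool_rot: [-0.001, 0.225, 0.974, -0.0]
force: [-1.1, -0.2, -5.1]
opening: 34.6
finger_force: 30.0
```

>>> step_arm:
  plan:
    - {"tx": 0,"ty": 0,"tz": -1.5,"ax": 0,"ay": 0,"az": 0,"hand": 2.5}
    - {"tx": 0,"ty": 0,"tz": -3,"ax": 0,"ay": 0,"az": 0,"hand": 2.5}
    - {"tx": 0,"ty": 0,"tz": -4,"ax": 0,"ay": 0,"az": 0,"hand": 2.5}
    - {"tx": 0,"ty": 0,"tz": -4,"ax": 0,"ay": 0,"az": 0,"hand": 2.5}
    - {"tx": 0,"ty": 0,"tz": -4,"ax": 0,"ay": 0,"az": 0,"hand": 2.5}

```text
clock: 11.85
tool_pos: [632.6, 173.7, 179.9]
tool_rot: [-0.0, 0.225, 0.974, -0.0]
force: [-0.1, -0.2, -3.6]
opening: 34.5
finger_force: 30.0
```

>>> step_arm:
  plan:
    - {"tx": 0,"ty": 0,"tz": -1,"ax": 0,"ay": 0,"az": 0,"hand": 2.5}
    - {"tx": 0,"ty": 0,"tz": -2.2,"ax": 0,"ay": 0,"az": 0,"hand": 2.5}
    - {"tx": 0,"ty": 0,"tz": -3.4,"ax": 0,"ay": 0,"az": 0,"hand": 2.5}
    - {"tx": 0,"ty": 0,"tz": -4,"ax": 0,"ay": 0,"az": 0,"hand": 2.5}
    - {"tx": 0,"ty": 0,"tz": -4.3,"ax": 0,"ay": 0,"az": 0,"hand": 2.5}

```text
clock: 12.35
tool_pos: [632.3, 173.5, 135.0]
tool_rot: [-0.001, 0.225, 0.974, -0.001]
force: [-1.3, -0.0, -4.4]
opening: 34.2
finger_force: 30.0
```

>>> step_arm:
  plan:
    - {"tx": 0,"ty": 0,"tz": -0.2,"ax": 0,"ay": 0,"az": 0,"hand": 2.5}
    - {"tx": 0,"ty": 0,"tz": -0.3,"ax": 0,"ay": 0,"az": 0,"hand": 2.5}
    - {"tx": 0,"ty": 0,"tz": -0.4,"ax": 0,"ay": 0,"az": 0,"hand": 2.5}
    - {"tx": 0,"ty": 0,"tz": -0.5,"ax": 0,"ay": 0,"az": 0,"hand": 2.5}
    - {"tx": 0,"ty": 0,"tz": -0.5,"ax": 0,"ay": 0,"az": 0,"hand": 2.5}

```text
clock: 12.85
tool_pos: [632.9, 173.6, 132.0]
tool_rot: [0.0, 0.225, 0.974, 0.0]
force: [-0.3, -0.5, -4.8]
opening: 34.1
finger_force: 30.0
```

>>> step_arm:
  plan:
    - {"tx": 0,"ty": 0,"tz": -0.1,"ax": 0,"ay": 0,"az": 0,"hand": 2.5}
    - {"tx": 0,"ty": 0,"tz": -0.18,"ax": 0,"ay": 0,"az": 0,"hand": 2.5}
    - {"tx": 0,"ty": 0,"tz": -0.25,"ax": 0,"ay": 0,"az": 0,"hand": 2.5}
    - {"tx": 0,"ty": 0,"tz": -0.3,"ax": 0,"ay": 0,"az": 0,"hand": 2.5}
    - {"tx": 0,"ty": 0,"tz": -0.3,"ax": 0,"ay": 0,"az": 0,"hand": 2.5}

```text
clock: 13.35
tool_pos: [632.9, 173.6, 130.1]
tool_rot: [0.0, 0.225, 0.974, 0.0]
force: [-2.5, -1.3, 2.7]
opening: 34.5
finger_force: 30.0
```

Contact came at 130.1, and the grasp was at 129.9, so the red holder is seated. I'll release it and go to the yellow holder.

>>> step_arm:
  plan:
    - {"tx": 0,"ty": 0,"tz": 0,"ax": 0,"ay": 0,"az": 0,"hand": 4.5}
    - {"tx": 0,"ty": 0,"tz": 0,"ax": 0,"ay": 0,"az": 0,"hand": 6}
    - {"tx": 0,"ty": 0,"tz": 0,"ax": 0,"ay": 0,"az": 0,"hand": 7.5}
    - {"tx": 0,"ty": 0,"tz": 0,"ax": 0,"ay": 0,"az": 0,"hand": 7.5}
    - {"tx": 0,"ty": 0,"tz": 1.5,"ax": 0,"ay": 0,"az": 0,"hand": 7.5}

```text
clock: 13.85
tool_pos: [631.8, 173.4, 141.4]
tool_rot: [-0.002, 0.225, 0.974, -0.001]
force: [0.0, -0.3, -1.3]
opening: 71.0
finger_force: 0.0
```

>>> step_arm:
  plan:
    - {"tx": 0,"ty": 0,"tz": 4,"ax": 0,"ay": 0,"az": 0,"hand": 7.5}
    - {"tx": 0,"ty": 0,"tz": 8,"ax": 0,"ay": 0,"az": 0,"hand": 7.5}
    - {"tx": 0,"ty": 0,"tz": 10.5,"ax": 0,"ay": 0,"az": 0,"hand": 7.5}
    - {"tx": -1.5,"ty": -3,"tz": 11,"ax": 0,"ay": 0,"az": 0,"hand": 8.5}
    - {"tx": -3.5,"ty": -7,"tz": 11,"ax": 0,"ay": 0,"az": 0,"hand": 8.5}

```text
clock: 14.35
tool_pos: [598.3, 104.3, 256.7]
tool_rot: [0.002, 0.224, 0.975, 0.001]
force: [-0.4, -0.6, 0.0]
opening: 84.5
finger_force: 0.0
```

>>> step_arm:
  plan:
    - {"tx": -2,"ty": -4,"tz": 0,"ax": 0,"ay": 0,"az": 0,"hand": 8.7}
    - {"tx": -4,"ty": -8,"tz": 0,"ax": 0,"ay": 0,"az": 0,"hand": 8.7}
    - {"tx": -6.5,"ty": -12,"tz": 0,"ax": 0,"ay": 0,"az": 0,"hand": 8.7}
    - {"tx": -7.9,"ty": -14.4,"tz": 0,"ax": 0,"ay": 0,"az": 0,"hand": 8.7}
    - {"tx": -7.9,"ty": -14.4,"tz": 0,"ax": 0,"ay": 0,"az": 0,"hand": 8.7}

```text
clock: 14.85
tool_pos: [517.7, -43.0, 256.0]
tool_rot: [0.001, 0.227, 0.974, -0.0]
force: [0.4, -0.1, 0.1]
opening: 87.3
finger_force: 0.0
```

```bash
python3 - <<'E'
from w import *
s,p=wrist("w4");print(s["tool_pos"]);t=viewer.snapshot("scene");c=cv2.resize(t["pixels"][140:310,150:350],None,fx=1.75,fy=1.75)
o=np.zeros((300,800,3),np.uint8);o[:300,:400]=cv2.resize(p["pixels"],(400,300));o[:c.shape[0],410:410+c.shape[1]]=c
cv2.imwrite("pics/m4.png",o[:300,:,::-1])
for c,X,r in(('yellow',(518.5,-41,102),25.5),('green',(518.5,-41,82),36),('yellow',(528,178,82),36)):
  for n,q in(('w',p),):
    rr=r*q["K"][0,0]/(q["R"]@X+q["t"])[2]*1.25
    try:print(n,c,X,*[np.round(v,1) for v in circfit(onplane(q,outline(blob(q["pixels"],c,proj(q,X)[0],int(rr)))[1],X[2])[:,:2],r)])
    except Exception as e:print(n,c,'no')
E
```

```text
[517.70556689 -43.03450851 255.97679889]
w yellow (518.5, -41, 102) [518.1 -42.3] 0.4 22
w green (518.5, -41, 82) [517.9 -42.3] 0.7 30
w yellow (528, 178, 82) [527.2 174.8] 1.1 34
```

View pics/m4.png

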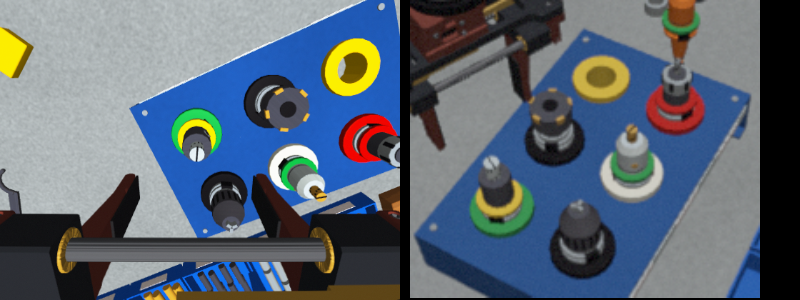

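The wrist and scene views show red seated in red at (676,100), green in white at (632,160), yellow empty at (600,78), and the gripper above the yellow holder (500,190). I'll descend on the yellow holder.

>>> step_arm:
  plan:
    - {"tx": 0,"ty": 0.1,"tz": -3,"ax": 0,"ay": 0,"az": 0,"hand": 8.7}
    - {"tx": 0,"ty": 0.1,"tz": -7,"ax": 0,"ay": 0,"az": 0,"hand": 8.7}
    - {"tx": 0,"ty": 0.1,"tz": -10.5,"ax": 0,"ay": 0,"az": 0,"hand": 8.7}
    - {"tx": 0,"ty": 0.1,"tz": -12.3,"ax": 0,"ay": 0,"az": 0,"hand": 8.7}
    - {"tx": 0,"ty": 0.1,"tz": -12.3,"ax": 0,"ay": 0,"az": 0,"hand": 7}

```text
clock: 15.45
tool_pos: [517.7, -37.8, 127.3]
tool_rot: [-0.003, 0.224, 0.975, -0.0]
force: [-0.1, -0.5, 0.1]
opening: 82.3
finger_force: 0.0
```

>>> step_arm:
  plan:
    - {"tx": 0.05,"ty": -0.1,"tz": 0.2,"ax": 0,"ay": 0,"az": 0,"hand": 6}
    - {"tx": 0.05,"ty": -0.1,"tz": 0.2,"ax": 0,"ay": 0,"az": 0,"hand": 5.5}
    - {"tx": 0.05,"ty": -0.1,"tz": 0.2,"ax": 0,"ay": 0,"az": 0,"hand": 5}
    - {"tx": 0.05,"ty": -0.1,"tz": 0.2,"ax": 0,"ay": 0,"az": 0,"hand": 5}
    - {"tx": 0.05,"ty": -0.1,"tz": 0.2,"ax": 0,"ay": 0,"az": 0,"hand": 4.5}

```text
clock: 15.95
tool_pos: [519.6, -40.4, 133.5]
tool_rot: [0.001, 0.225, 0.974, 0.0]
force: [-0.4, -0.4, -0.0]
opening: 46.2
finger_force: 0.0
```

>>> step_arm:
  plan:
    - {"tx": -0.1,"ty": -0.1,"tz": -0.4,"ax": 0,"ay": 0,"az": 0,"hand": 4.5}
    - {"tx": -0.1,"ty": -0.1,"tz": -0.4,"ax": 0,"ay": 0,"az": 0,"hand": 4.5}
    - {"tx": -0.1,"ty": -0.1,"tz": -0.4,"ax": 0,"ay": 0,"az": 0,"hand": 4.2}
    - {"tx": -0.1,"ty": -0.1,"tz": -0.4,"ax": 0,"ay": 0,"az": 0,"hand": 3.8}
    - {"tx": -0.1,"ty": -0.1,"tz": -0.4,"ax": 0,"ay": 0,"az": 0,"hand": 3.3}

```text
clock: 16.45
tool_pos: [518.2, -41.6, 128.8]
tool_rot: [-0.0, 0.225, 0.974, -0.0]
force: [-0.8, -0.1, -0.2]
opening: 34.3
finger_force: 30.0
```

>>> step_arm:
  plan:
    - {"tx": 0,"ty": 0,"tz": 0,"ax": 0,"ay": 0,"az": 0,"hand": 2.5}
    - {"tx": 0,"ty": 0,"tz": 0,"ax": 0,"ay": 0,"az": 0,"hand": 2.5}
    - {"tx": 0,"ty": 0,"tz": 0,"ax": 0,"ay": 0,"az": 0,"hand": 2.5}
    - {"tx": 0,"ty": 0,"tz": 0,"ax": 0,"ay": 0,"az": 0,"hand": 2.5}
    - {"tx": 0,"ty": 0,"tz": 0,"ax": 0,"ay": 0,"az": 0,"hand": 2.5}

```text
clock: 16.95
tool_pos: [518.3, -41.5, 128.9]
tool_rot: [-0.0, 0.225, 0.974, -0.0]
force: [-1.4, -1.4, -0.1]
opening: 34.6
finger_force: 30.0
```

>>> step_arm:
  plan:
    - {"tx": 0,"ty": 0,"tz": 2,"ax": 0,"ay": 0,"az": 0,"hand": 2.5}
    - {"tx": 0,"ty": 0,"tz": 5.5,"ax": 0,"ay": 0,"az": 0,"hand": 2.5}
    - {"tx": 0,"ty": 0,"tz": 10,"ax": 0,"ay": 0,"az": 0,"hand": 2.5}
    - {"tx": 0,"ty": 0,"tz": 14,"ax": 0,"ay": 0,"az": 0,"hand": 2.5}
    - {"tx": 0,"ty": 0,"tz": 17,"ax": 0,"ay": 0,"az": 0,"hand": 2.5}

```text
clock: 17.45
tool_pos: [518.4, -40.9, 300.3]
tool_rot: [0.0, 0.225, 0.974, 0.0]
force: [0.3, -1.3, -5.5]
opening: 34.4
finger_force: 30.0
```

>>> step_arm:
  plan:
    - {"tx": 0.1,"ty": 3,"tz": 0,"ax": 0,"ay": 0,"az": 0,"hand": 2.5}
    - {"tx": 0.3,"ty": 7,"tz": 0,"ax": 0,"ay": 0,"az": 0,"hand": 2.5}
    - {"tx": 0.5,"ty": 11.5,"tz": 0,"ax": 0,"ay": 0,"az": 0,"hand": 2.5}
    - {"tx": 0.7,"ty": 16,"tz": 0,"ax": 0,"ay": 0,"az": 0,"hand": 2.5}
    - {"tx": 0.9,"ty": 19.5,"tz": 0,"ax": 0,"ay": 0,"az": 0,"hand": 2.5}

```text
clock: 17.95
tool_pos: [526.8, 156.4, 296.9]
tool_rot: [-0.002, 0.224, 0.975, 0.0]
force: [-0.1, 0.0, -5.8]
opening: 34.5
finger_force: 30.0
```

>>> step_arm:
  plan:
    - {"tx": 0.05,"ty": 2,"tz": 0,"ax": 0,"ay": 0,"az": 0,"hand": 2.5}
    - {"tx": 0.07,"ty": 2.4,"tz": 0,"ax": 0,"ay": 0,"az": 0,"hand": 2.5}
    - {"tx": 0.07,"ty": 2.4,"tz": -2.5,"ax": 0,"ay": 0,"az": 0,"hand": 2.5}
    - {"tx": 0.07,"ty": 2.4,"tz": -5.5,"ax": 0,"ay": 0,"az": 0,"hand": 2.5}
    - {"tx": 0.07,"ty": 2.4,"tz": -7.5,"ax": 0,"ay": 0,"az": 0,"hand": 2.5}

```text
clock: 18.45
tool_pos: [527.3, 177.0, 220.2]
tool_rot: [-0.002, 0.225, 0.974, -0.001]
force: [-0.5, -0.0, -7.0]
opening: 34.8
finger_force: 30.0
```

>>> step_arm:
  plan:
    - {"tx": 0.03,"ty": 0.05,"tz": -1,"ax": 0,"ay": 0,"az": 0,"hand": 2.5}
    - {"tx": 0.03,"ty": 0.05,"tz": -2.5,"ax": 0,"ay": 0,"az": 0,"hand": 2.5}
    - {"tx": 0.03,"ty": 0.05,"tz": -4,"ax": 0,"ay": 0,"az": 0,"hand": 2.5}
    - {"tx": 0.03,"ty": 0.05,"tz": -4,"ax": 0,"ay": 0,"az": 0,"hand": 2.5}
    - {"tx": 0.03,"ty": 0.05,"tz": -4,"ax": 0,"ay": 0,"az": 0,"hand": 2.5}

```text
clock: 18.95
tool_pos: [528.3, 178.1, 183.9]
tool_rot: [-0.0, 0.225, 0.974, -0.0]
force: [-0.6, -0.0, -5.3]
opening: 34.6
finger_force: 30.0
```

>>> step_arm:
  plan:
    - {"tx": 0,"ty": 0,"tz": -1,"ax": 0,"ay": 0,"az": 0,"hand": 2.5}
    - {"tx": 0,"ty": 0,"tz": -2.4,"ax": 0,"ay": 0,"az": 0,"hand": 2.5}
    - {"tx": 0,"ty": 0,"tz": -3.6,"ax": 0,"ay": 0,"az": 0,"hand": 2.5}
    - {"tx": 0,"ty": 0,"tz": -4.5,"ax": 0,"ay": 0,"az": 0,"hand": 2.5}
    - {"tx": 0,"ty": 0,"tz": -4.8,"ax": 0,"ay": 0,"az": 0,"hand": 2.5}

```text
clock: 19.45
tool_pos: [527.5, 177.9, 133.6]
tool_rot: [-0.001, 0.225, 0.974, -0.001]
force: [-0.4, -0.7, -6.5]
opening: 34.5
finger_force: 30.0
```

>>> step_arm:
  plan:
    - {"tx": 0,"ty": 0,"tz": -0.2,"ax": 0,"ay": 0,"az": 0,"hand": 2.5}
    - {"tx": 0,"ty": 0,"tz": -0.3,"ax": 0,"ay": 0,"az": 0,"hand": 2.5}
    - {"tx": 0,"ty": 0,"tz": -0.4,"ax": 0,"ay": 0,"az": 0,"hand": 2.5}
    - {"tx": 0,"ty": 0,"tz": -0.5,"ax": 0,"ay": 0,"az": 0,"hand": 2.5}
    - {"tx": 0,"ty": 0,"tz": -0.5,"ax": 0,"ay": 0,"az": 0,"hand": 2.5}

```text
clock: 19.95
tool_pos: [528.4, 178.2, 131.0]
tool_rot: [0.0, 0.225, 0.974, 0.0]
force: [-0.5, -0.5, -5.9]
opening: 34.4
finger_force: 30.0
```

>>> step_arm:
  plan:
    - {"tx": 0,"ty": 0,"tz": -0.1,"ax": 0,"ay": 0,"az": 0,"hand": 2.5}
    - {"tx": 0,"ty": 0,"tz": -0.2,"ax": 0,"ay": 0,"az": 0,"hand": 2.5}
    - {"tx": 0,"ty": 0,"tz": -0.25,"ax": 0,"ay": 0,"az": 0,"hand": 2.5}
    - {"tx": 0,"ty": 0,"tz": -0.3,"ax": 0,"ay": 0,"az": 0,"hand": 2.5}
    - {"tx": 0,"ty": 0,"tz": -0.3,"ax": 0,"ay": 0,"az": 0,"hand": 2.5}

```text
clock: 20.45
tool_pos: [528.5, 178.1, 128.9]
tool_rot: [0.0, 0.225, 0.974, 0.0]
force: [-2.4, -1.5, 0.6]
opening: 34.3
finger_force: 30.0
```

The holder made contact at its grasp height of 128.9, so it is seated. I'll release it and go to the green holder in white.

>>> step_arm:
  plan:
    - {"tx": 0,"ty": 0,"tz": -0.03,"ax": 0,"ay": 0,"az": 0,"hand": 2.5}
    - {"tx": 0,"ty": 0,"tz": -0.03,"ax": 0,"ay": 0,"az": 0,"hand": 5}
    - {"tx": 0,"ty": 0,"tz": -0.03,"ax": 0,"ay": 0,"az": 0,"hand": 7.5}
    - {"tx": 0,"ty": 0,"tz": -0.03,"ax": 0,"ay": 0,"az": 0,"hand": 7.5}
    - {"tx": 0,"ty": 0,"tz": 1.5,"ax": 0,"ay": 0,"az": 0,"hand": 7.5}

```text
clock: 20.95
tool_pos: [527.3, 177.9, 140.7]
tool_rot: [-0.002, 0.225, 0.974, -0.001]
force: [0.5, 0.1, -0.1]
opening: 63.2
finger_force: 0.0
```

>>> step_arm:
  plan:
    - {"tx": 0,"ty": 0,"tz": 4,"ax": 0,"ay": 0,"az": 0,"hand": 7.5}
    - {"tx": 0,"ty": 0,"tz": 8,"ax": 0,"ay": 0,"az": 0,"hand": 7.5}
    - {"tx": 0,"ty": 0,"tz": 10.5,"ax": 0,"ay": 0,"az": 0,"hand": 7.5}
    - {"tx": 2,"ty": -2.5,"tz": 11,"ax": 0,"ay": 0,"az": 0,"hand": 8.5}
    - {"tx": 5,"ty": -6,"tz": 11,"ax": 0,"ay": 0,"az": 0,"hand": 8.5}

```text
clock: 21.45
tool_pos: [578.9, 119.3, 257.4]
tool_rot: [0.003, 0.223, 0.975, 0.002]
force: [0.7, -0.0, -0.4]
opening: 84.4
finger_force: 0.0
```

>>> step_arm:
  plan:
    - {"tx": 2.5,"ty": -3,"tz": 0,"ax": 0,"ay": 0,"az": 0,"hand": 8.7}
    - {"tx": 5,"ty": -5.5,"tz": 0,"ax": 0,"ay": 0,"az": 0,"hand": 8.7}
    - {"tx": 5,"ty": -5.5,"tz": 0,"ax": 0,"ay": 0,"az": 0,"hand": 8.7}
    - {"tx": 5,"ty": -5.5,"tz": -2,"ax": 0,"ay": 0,"az": 0,"hand": 8.7}
    - {"tx": 5,"ty": -5.5,"tz": -4,"ax": 0,"ay": 0,"az": 0,"hand": 8.7}

```text
clock: 21.95
tool_pos: [628.8, 63.4, 214.2]
tool_rot: [0.001, 0.225, 0.974, 0.001]
force: [-0.1, 0.7, -0.8]
opening: 87.3
finger_force: 0.0
```

```bash
python3 - <<'E'
from w import *
s,p=wrist("w5");print(s["tool_pos"]);t=viewer.snapshot("scene");c=cv2.resize(t["pixels"][140:310,150:350],None,fx=1.75,fy=1.75)
o=np.zeros((300,800,3),np.uint8);o[:300,:400]=cv2.resize(p["pixels"],(400,300));o[:c.shape[0],410:410+c.shape[1]]=c
cv2.imwrite("pics/m5.png",o[:300,:,::-1])
for c,X,r in(('green',(628.3,63.4,102),25.5),('green',(518.5,-41,82),36)):
  for n,q in(('w',p),('s',t)):
    rr=r*q["K"][0,0]/(q["R"]@X+q["t"])[2]*1.25
    try:print(n,c,X,*[np.round(v,1) for v in circfit(onplane(q,outline(blob(q["pixels"],c,proj(q,X)[0],int(rr)))[1],X[2])[:,:2],r)])
    except Exception as e:print(n,c,'no')
E
```

```text
[628.76306632  63.37826102 214.19813942]
w green (628.3, 63.4, 102) [628.7  62.7] 0.5 25
s green (628.3, 63.4, 102) [629.7  63.5] 0.8 16
w green (518.5, -41, 82) [518.8 -40.2] 0.6 36
s green (518.5, -41, 82) [520.2 -42.1] 1.1 27
```

View pics/m5.png

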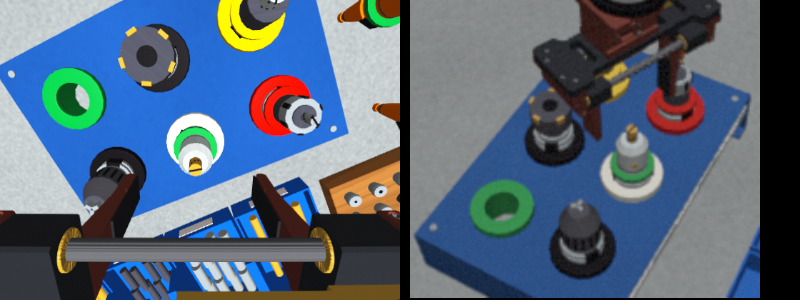

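Yellow is seated in yellow at (255,25), green is empty at (73,98), and the gripper is centred on the green holder (195,140). I'll descend.

>>> step_arm:
  plan:
    - {"tx": 0,"ty": 0,"tz": -2,"ax": 0,"ay": 0,"az": 0,"hand": 8.7}
    - {"tx": 0,"ty": 0,"tz": -5,"ax": 0,"ay": 0,"az": 0,"hand": 8.7}
    - {"tx": 0,"ty": 0,"tz": -7.5,"ax": 0,"ay": 0,"az": 0,"hand": 8.7}
    - {"tx": 0,"ty": 0,"tz": -8.4,"ax": 0,"ay": 0,"az": 0,"hand": 7}
    - {"tx": 0,"ty": 0,"tz": -8.4,"ax": 0,"ay": 0,"az": 0,"hand": 6}

```text
clock: 22.55
tool_pos: [627.8, 63.5, 128.6]
tool_rot: [-0.001, 0.225, 0.974, -0.0]
force: [-0.0, 0.8, 0.0]
opening: 74.6
finger_force: 0.0
```

>>> step_arm:
  plan:
    - {"tx": 0,"ty": 0,"tz": 0,"ax": 0,"ay": 0,"az": 0,"hand": 5}
    - {"tx": 0,"ty": 0,"tz": 0,"ax": 0,"ay": 0,"az": 0,"hand": 5}
    - {"tx": 0,"ty": 0,"tz": 0,"ax": 0,"ay": 0,"az": 0,"hand": 5}
    - {"tx": 0,"ty": 0,"tz": 0,"ax": 0,"ay": 0,"az": 0,"hand": 4.5}
    - {"tx": 0,"ty": 0,"tz": 0,"ax": 0,"ay": 0,"az": 0,"hand": 4.5}

```text
clock: 23.05
tool_pos: [628.5, 63.1, 129.3]
tool_rot: [0.0, 0.225, 0.974, 0.0]
force: [-0.3, 0.8, 0.7]
opening: 45.1
finger_force: 0.0
```

>>> step_arm:
  plan:
    - {"tx": 0,"ty": 0,"tz": 0,"ax": 0,"ay": 0,"az": 0,"hand": 3.6}
    - {"tx": 0,"ty": 0,"tz": 0,"ax": 0,"ay": 0,"az": 0,"hand": 2.5}
    - {"tx": 0,"ty": 0,"tz": 0,"ax": 0,"ay": 0,"az": 0,"hand": 2.5}
    - {"tx": 0,"ty": 0,"tz": 0,"ax": 0,"ay": 0,"az": 0,"hand": 2.5}
    - {"tx": 0,"ty": 0,"tz": 0,"ax": 0,"ay": 0,"az": 0,"hand": 2.5}

```text
clock: 23.55
tool_pos: [628.4, 63.3, 128.9]
tool_rot: [0.0, 0.225, 0.974, 0.0]
force: [0.2, 1.4, 0.5]
opening: 34.4
finger_force: 30.0
```

>>> step_arm:
  plan:
    - {"tx": 0,"ty": 0,"tz": 2,"ax": 0,"ay": 0,"az": 0,"hand": 2.5}
    - {"tx": 0,"ty": 0,"tz": 5.5,"ax": 0,"ay": 0,"az": 0,"hand": 2.5}
    - {"tx": 0,"ty": 0,"tz": 10,"ax": 0,"ay": 0,"az": 0,"hand": 2.5}
    - {"tx": 0,"ty": 0,"tz": 14,"ax": 0,"ay": 0,"az": 0,"hand": 2.5}
    - {"tx": 0,"ty": 0,"tz": 17,"ax": 0,"ay": 0,"az": 0,"hand": 2.5}

```text
clock: 24.05
tool_pos: [628.1, 62.9, 300.2]
tool_rot: [-0.0, 0.225, 0.974, -0.0]
force: [0.3, -0.1, -6.1]
opening: 34.6
finger_force: 30.0
```

>>> step_arm:
  plan:
    - {"tx": -2.5,"ty": -2.4,"tz": 0,"ax": 0,"ay": 0,"az": 0,"hand": 2.5}
    - {"tx": -5.5,"ty": -5.2,"tz": 0,"ax": 0,"ay": 0,"az": 0,"hand": 2.5}
    - {"tx": -8.5,"ty": -8.1,"tz": 0,"ax": 0,"ay": 0,"az": 0,"hand": 2.5}
    - {"tx": -11,"ty": -10.4,"tz": 0,"ax": 0,"ay": 0,"az": 0,"hand": 2.5}
    - {"tx": -11,"ty": -10.4,"tz": 0,"ax": 0,"ay": 0,"az": 0,"hand": 2.5}

```text
clock: 24.55
tool_pos: [515.7, -43.5, 298.1]
tool_rot: [-0.001, 0.227, 0.974, -0.001]
force: [0.2, 1.8, -6.4]
opening: 34.6
finger_force: 30.0
```

>>> step_arm:
  plan:
    - {"tx": 0,"ty": 0,"tz": -2,"ax": 0,"ay": 0,"az": 0,"hand": 2.5}
    - {"tx": 0,"ty": 0,"tz": -5,"ax": 0,"ay": 0,"az": 0,"hand": 2.5}
    - {"tx": 0,"ty": 0,"tz": -8,"ax": 0,"ay": 0,"az": 0,"hand": 2.5}
    - {"tx": 0,"ty": 0,"tz": -8,"ax": 0,"ay": 0,"az": 0,"hand": 2.5}
    - {"tx": 0,"ty": 0,"tz": -8,"ax": 0,"ay": 0,"az": 0,"hand": 2.5}

```text
clock: 25.05
tool_pos: [518.0, -40.6, 218.0]
tool_rot: [-0.001, 0.225, 0.974, -0.0]
force: [-0.2, 0.6, -5.0]
opening: 34.7
finger_force: 30.0
```

>>> step_arm:
  plan:
    - {"tx": 0,"ty": -0.05,"tz": -1,"ax": 0,"ay": 0,"az": 0,"hand": 2.5}
    - {"tx": 0,"ty": -0.05,"tz": -2.5,"ax": 0,"ay": 0,"az": 0,"hand": 2.5}
    - {"tx": 0,"ty": -0.05,"tz": -4,"ax": 0,"ay": 0,"az": 0,"hand": 2.5}
    - {"tx": 0,"ty": -0.05,"tz": -4,"ax": 0,"ay": 0,"az": 0,"hand": 2.5}
    - {"tx": 0,"ty": -0.05,"tz": -4,"ax": 0,"ay": 0,"az": 0,"hand": 2.5}

```text
clock: 25.55
tool_pos: [518.0, -41.3, 178.0]
tool_rot: [-0.001, 0.225, 0.974, -0.0]
force: [0.2, -0.7, -5.8]
opening: 34.3
finger_force: 30.0
```

>>> step_arm:
  plan:
    - {"tx": 0,"ty": 0,"tz": -1,"ax": 0,"ay": 0,"az": 0,"hand": 2.5}
    - {"tx": 0,"ty": 0,"tz": -2.2,"ax": 0,"ay": 0,"az": 0,"hand": 2.5}
    - {"tx": 0,"ty": 0,"tz": -3.4,"ax": 0,"ay": 0,"az": 0,"hand": 2.5}
    - {"tx": 0,"ty": 0,"tz": -4,"ax": 0,"ay": 0,"az": 0,"hand": 2.5}
    - {"tx": 0,"ty": 0,"tz": -4.3,"ax": 0,"ay": 0,"az": 0,"hand": 2.5}

```text
clock: 26.05
tool_pos: [517.8, -41.3, 134.3]
tool_rot: [-0.001, 0.225, 0.974, -0.0]
force: [0.3, -0.4, -6.2]
opening: 34.4
finger_force: 30.0
```

>>> step_arm:
  plan:
    - {"tx": 0,"ty": 0,"tz": -0.2,"ax": 0,"ay": 0,"az": 0,"hand": 2.5}
    - {"tx": 0,"ty": 0,"tz": -0.3,"ax": 0,"ay": 0,"az": 0,"hand": 2.5}
    - {"tx": 0,"ty": 0,"tz": -0.4,"ax": 0,"ay": 0,"az": 0,"hand": 2.5}
    - {"tx": 0,"ty": 0,"tz": -0.4,"ax": 0,"ay": 0,"az": 0,"hand": 2.5}
    - {"tx": 0,"ty": 0,"tz": -0.4,"ax": 0,"ay": 0,"az": 0,"hand": 2.5}

```text
clock: 26.55
tool_pos: [518.5, -41.4, 132.1]
tool_rot: [0.0, 0.225, 0.974, 0.0]
force: [-1.2, 0.3, -5.7]
opening: 34.3
finger_force: 30.0
```

>>> step_arm:
  plan:
    - {"tx": 0,"ty": 0,"tz": -0.1,"ax": 0,"ay": 0,"az": 0,"hand": 2.5}
    - {"tx": 0,"ty": 0,"tz": -0.2,"ax": 0,"ay": 0,"az": 0,"hand": 2.5}
    - {"tx": 0,"ty": 0,"tz": -0.3,"ax": 0,"ay": 0,"az": 0,"hand": 2.5}
    - {"tx": 0,"ty": 0,"tz": -0.35,"ax": 0,"ay": 0,"az": 0,"hand": 2.5}
    - {"tx": 0,"ty": 0,"tz": -0.35,"ax": 0,"ay": 0,"az": 0,"hand": 2.5}

```text
clock: 27.05
tool_pos: [518.4, -41.4, 129.1]
tool_rot: [0.0, 0.225, 0.974, -0.0]
force: [-2.2, -0.4, -1.4]
opening: 34.8
finger_force: 30.0
```

Contact has begun, so I'll press about 0.5 mm more.

>>> step_arm:
  plan:
    - {"tx": 0,"ty": 0,"tz": -0.06,"ax": 0,"ay": 0,"az": 0,"hand": 2.5}
    - {"tx": 0,"ty": 0,"tz": -0.06,"ax": 0,"ay": 0,"az": 0,"hand": 2.5}
    - {"tx": 0,"ty": 0,"tz": -0.06,"ax": 0,"ay": 0,"az": 0,"hand": 2.5}
    - {"tx": 0,"ty": 0,"tz": -0.06,"ax": 0,"ay": 0,"az": 0,"hand": 2.5}
    - {"tx": 0,"ty": 0,"tz": -0.06,"ax": 0,"ay": 0,"az": 0,"hand": 2.5}

```text
clock: 27.55
tool_pos: [518.5, -41.4, 129.0]
tool_rot: [0.001, 0.225, 0.974, 0.0]
force: [-5.3, 0.2, 4.7]
opening: 34.4
finger_force: 30.0
```

>>> step_arm:
  plan:
    - {"tx": 0,"ty": 0,"tz": 0,"ax": 0,"ay": 0,"az": 0,"hand": 4.5}
    - {"tx": 0,"ty": 0,"tz": 0,"ax": 0,"ay": 0,"az": 0,"hand": 6}
    - {"tx": 0,"ty": 0,"tz": 0,"ax": 0,"ay": 0,"az": 0,"hand": 7.5}
    - {"tx": 0,"ty": 0,"tz": 0,"ax": 0,"ay": 0,"az": 0,"hand": 7.5}
    - {"tx": 0,"ty": 0,"tz": 1.5,"ax": 0,"ay": 0,"az": 0,"hand": 7.5}

```text
clock: 28.05
tool_pos: [517.3, -41.2, 140.8]
tool_rot: [-0.002, 0.225, 0.974, -0.0]
force: [-0.4, 1.0, -1.1]
opening: 71.2
finger_force: 0.0
```

>>> step_arm:
  plan:
    - {"tx": 0,"ty": 0,"tz": 4,"ax": 0,"ay": 0,"az": 0,"hand": 7.5}
    - {"tx": 0,"ty": 0,"tz": 8,"ax": 0,"ay": 0,"az": 0,"hand": 7.5}
    - {"tx": 0,"ty": 0,"tz": 12,"ax": 0,"ay": 0,"az": 0,"hand": 7.5}
    - {"tx": -1,"ty": -3,"tz": 15,"ax": 0,"ay": 0,"az": 0,"hand": 7.5}
    - {"tx": -3,"ty": -7,"tz": 17,"ax": 0,"ay": 0,"az": 0,"hand": 7.5}

```text
clock: 28.55
tool_pos: [488.9, -111.0, 316.6]
tool_rot: [0.002, 0.223, 0.975, 0.0]
force: [0.9, -1.0, -0.5]
opening: 74.9
finger_force: 0.0
```

>>> step_arm:
  plan:
    - {"tx": -1,"ty": -4,"tz": 0,"ax": 0,"ay": 0,"az": 0,"hand": 7.5}
    - {"tx": -3,"ty": -7,"tz": 0,"ax": 0,"ay": 0,"az": 0,"hand": 7.5}
    - {"tx": -4,"ty": -9,"tz": 0,"ax": 0,"ay": 0,"az": 0,"hand": 7.5}
    - {"tx": -4,"ty": -9,"tz": 0,"ax": 0,"ay": 0,"az": 0,"hand": 7.5}
    - {"tx": -4,"ty": -9,"tz": 0,"ax": 0,"ay": 0,"az": 0,"hand": 7.5}

```text
clock: 29.05
tool_pos: [448.4, -201.3, 313.6]
tool_rot: [0.001, 0.225, 0.974, 0.0]
force: [0.0, 0.2, 0.2]
opening: 74.9
finger_force: 0.0
```

```bash
python3 - <<'E'
from w import *
a=viewer.snapshot("scene");t=viewer.snapshot("top")
o=np.zeros((340,800,3),np.uint8);c=cv2.resize(a["pixels"][140:310,150:350],None,fx=2,fy=2);o[:,:400]=c
c=cv2.resize(t["pixels"][130:310,170:410],None,fx=1.6,fy=1.6);o[:c.shape[0],410:410+c.shape[1]]=c
cv2.imwrite("pics/m6.png",o[:,:,::-1])
for c,xy in dict(red=(632.8,173.6),yellow=(528.2,178),green=(518.5,-41)).items():
  rr=[]
  for q in(a,t):
    X=np.array([*xy,101]);r=25.5*q["K"][0,0]/(q["R"]@X+q["t"])[2]*1.08
    h=outline(blob(q["pixels"],c,proj(q,X)[0],int(r)))[1];print(c,*[np.round(v,1) for v in circfit(onplane(q,h,101)[:,:2],25.5)])
E
```

```text
red [633.6 173. ] 1.7 13
red [632.2 173.9] 1.4 17
yellow [528.9 176.9] 0.7 14
yellow [530.  178.8] 0.6 20
green [519.1 -41.4] 1.1 14
green [519.5 -39.7] 1.7 19
```

View pics/m6.png

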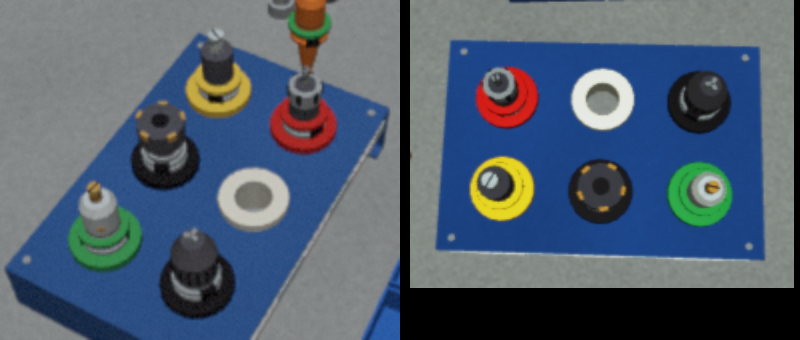

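All three holders stand seated in their own colours: red (505,95), yellow (500,187), green (700,193). White is empty at (602,98), the bystanders are untouched, and the arm is clear. I'll hand the job in.

```bash
python3 -c "
from cell import job_done
print(job_done())"
```

```text
the job is handed in; nothing more can be done
None
```

The red, yellow and green holders are seated in their own sockets, the white socket is empty again, the face mill and drill chuck were left alone, and the job was handed in at about 29 s; no verdict came back.

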